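# Turn the tab-locked laser selector to safe

## Robot

A 6-joint arm with a two-finger parallel gripper is mounted at the origin on a cart in front of the work surface, level with it; the furniture and walls round the work are solid. World frame = base frame: x ahead of the robot, y to its left, z up, the work surface at z = 0. Lengths are in mm, angles in rad, forces in N, time in s.
With the tool pointing down it reaches from about 350 to 775 mm from the base axis. Payload 7.3 kg.
Tool frame: the origin (TCP) lies at the very end of the fingers, on their centre line; the grasp point (between the pads) lies 19 mm behind it; x points along the fingers, y is the direction in which the jaws open and shut, and the axes are right-handed (so a half turn about x gives the same grasp; the last joint's range is limited). The gripper opens to 92 mm and grips with 3 to 60 N. Pads are 19 mm wide; open, the fingers measure 130 mm over their backs; the gripper's body (75 mm by 190 mm) begins 47 mm behind the grasp point.
Start: joints at [-1.412, 0.342, 1.524, -0, 1.275, -0.146], TCP at [157.576, -500.814, 226.741] pointing down, gripper open.
Joint ranges: [-2.53, 2.53], [-0.77, 2.02], [0.04, 2.7], [-1, 4.14], [0.28, 2.66], [-3.11, 3.11]. Speed limits (rad/s): [2.57, 2.57, 3.14, 3.14, 3.14, 3.14].

## Interface

Orientations are given as [roll, pitch, yaw] about the fixed x, y, z axes, in that order (R = Rz(yaw) Ry(pitch) Rx(roll)).
In Python, from plant import bot gives the robot as it stands.
- The arm moves only by the tool step_arm, never from a script. Its argument "targets" is a list that holds one entry, the list of rows, each a list of 4 numbers: the shift along the tool's x, y, z in m, then the turn about the tool's x in degrees. A call has exactly 5 rows; each row is the pose to reach, as a shift and turn from the pose measured when the call began, along the tool's axes at that moment; what a row does not reach only later rows make up. A row lasts 1/12 s, in which the tool goes at most 41.7 mm and 7.16 degrees, less where a joint would pass 70% of its speed; a pose out of reach is approached as far as the arm can. A call with a gripper value outside its range is refused whole. "jaw" is the closure, from 0 (fully open) to 1 (shut), set as the call begins (left out, the last holds). The fingers move at their own pace and stop on an object; the grip force is fixed at half the most. Time passes only in rows, so rows that repeat a pose let the fingers close, or fill a call up. It gives the time, the measured TCP pose, the force and the opening at its end, in the units of the state.
- bot.get_obs(): the state, without advancing time (a new reading comes with each control period).
- bot.capture(name): name is "scene" or "top" or "wrist"; returns a dict with "color" (420x560x3 uint8, red, green, blue), "depth" (420x560 float32, mm along the optical axis (not along the pixel's ray), 0 where there is no reading), "fov_y" (degrees; the focal length in pixels is half the picture's height over the tangent of half this angle, whatever the lens; pixels are square), "cx", "cy" (the principal point, pixels), "rvec" (rotation vector, rad) and "tvec" (3), from world to camera coordinates, as OpenCV has them. Camera axes: x right, y down, z forward; pixel columns grow to the right and rows downward; lengths in mm; the calibration is good to about 2 mm. A picture is of the moment at which its call begins.
- bot.close_job(): hands the job in, once; it reports no verdict.
The state is a dict: "time": time; "joint_positions": joint angles; "dq": joint speeds; "tau": joint torques, N m; "tool_pos": TCP position; "tcp_rot": TCP orientation; "contact_force": force on the tool from outside, world axes, zero at the start; "moment": the same for the moment, N m; "grip_width": finger opening in mm.
Only numpy, scipy, OpenCV 4.12 (cv2) and the standard library are available. Lean on these libraries where they do the work, as an engineer would, in place of code of your own. Each camera call takes 0.05 s, during which the arm holds its last target. There are 200 camera calls.

## Task

Make the microscope's laser safe before the samples are handled: on the grey selector box whose knob has ORANGE tabs, pinch both tabs in and, keeping them pinched, turn the knob clockwise (seen from above) from the red mark as far as it goes to the green mark. Then let go, so that both tabs spring back out and lock the knob there. Leave the knob with the blue tabs as it is.

Things in the scene. Friction and masses are not known exactly. Their poses are not given: they have to be found in the camera images.
- laser_box: Grey selector box for the laser, 110x110x45 mm, fixed to the table, known by the orange tabs of its round black knob; origin at the centre of its underside, the knob's axis straight above it. The knob rises to 96 mm above the table. A dark notched collar, 76 mm across, round the knob's foot ends 52 mm above the table: keep fingertips above it. A like box with blue tabs stands beside it, on either side.
- laser_grip (a point): Pinch point of the laser knob: on its upright axis, midway between the two orange tabs, 78 mm above the table. The frame turns with the knob: z up; the pointer (black nose, white line) points along -x; the tabs stand on the +y and -y sides, so fingers close along y. Tabs: upright plates 22 mm wide along x, 54 to 89 mm above the table, outer faces 62 mm apart at rest, 42 mm fully pinched.
- laser_knob (a joint): Turn of the laser knob in rad: 0 to 0.08 at the start, pointer at the red mark; grows clockwise seen from above; hard stop at 1.2 (69 degrees), pointer at the green mark. Locked unless both tabs are in by more than 4 mm. Between the marks the tabs cannot spring out again; from 1.0 to 1.2 they do. Turns easily once freed (0.05 N m).
- laser_tab_a (a joint): How far the orange tab on the +y side of the knob is pressed in, in m: 0 at rest, 0.010 fully in against a stop. Spring: 2 N at the start of travel, 7 N fully in. It springs out by itself when the knob is at a mark.
- laser_tab_b (a joint): The same for the orange tab on the -y side.
- vacuum_pointer (a point): Tip of the pointer of the other knob, the one with blue tabs: 28 mm from that knob's axis, 93 mm above the table. This knob must not be turned; it is built like the laser knob. (A tall instrument fills the left of the table, from about y = 0.25 m leftward and x = 0.47 m onward: swing the arm round it.)

How it is judged:
By the outcome, as a careful person would: the job done as asked, in the order asked, and still so for the second after the job is handed in, with the robot touching nothing.
It also fails if it takes over 38 s, if anything falls off the work surface, if the arm or the gripper's body presses on something with over 40 N, if the wrist force passes 120 N, or if a joint passes its speed limit or range.

## Working session

There is one attempt and no reset: what is moved stays moved. The work goes in short steps, Python scripts to look and compute and a tool call to move; the robot and the scene stay as the last step left them, time stands still between calls to the robot, and variables do not carry over. Pictures are saved under pics/ and viewed, about 8 in all and at most 12, crops included, and the job is handed in when it is done.

Besides the shell and the picture viewer there is one more tool, called after "Call:" by a JSON object that holds its "method" and its "body". step_arm: Moves the arm, as the interface text tells. Its arguments: {"type":"object","properties":{"targets":{"type":"array","items":{"type":"array","items":{"type":"array","items":{"type":"number"}}}},"jaw":{"type":"number"}},"required":["targets"]}

```bash
mkdir -p pics
cat > h.py <<'E'
import numpy as np, cv2
from plant import bot
def cap(n,f=None):
    c=bot.capture(n); np.savez(f'{f or n}.npz',**{k:c[k] for k in c})
    cv2.imwrite(f'pics/{f or n}.png',c['color'][:,:,::-1]); return c
def world(c,u,v,z=None):
    f=210/np.tan(np.radians(float(c['fov_y']))/2)
    R=cv2.Rodrigues(np.array(c['rvec'],float))[0]; t=np.array(c['tvec'],float).reshape(3)
    ray=np.array([(u-c['cx'])/f,(v-c['cy'])/f,1.0])
    if z is None: return R.T@(ray*float(c['depth'][int(v),int(u)])-t)
    o=-R.T@t; d=R.T@ray; return o+d*(z-o[2])/d[2]
E
python3 - <<'E'
from h import *
for n in('scene','top'):cap(n)
c=cap('wrist')
a=[cv2.imread(f'pics/{n}.png') for n in('scene','top')]
cv2.imwrite('pics/a.png',cv2.resize(np.hstack(a),(800,300)))
o=bot.get_obs();print(o)
E
```

```text
{'time': 0.15, 'joint_positions': array([-1.41201624e+00,  3.42566631e-01,  1.52478940e+00, -1.70549856e-05,
        1.27539079e+00, -1.45973832e-01]), 'dq': array([ 4.19068290e-04, -3.33249778e-03, -1.62929306e-03, -9.63522546e-04,
        5.17925715e-06,  1.20223374e-03]), 'tau': array([ 1.01469835e-03, -4.31468189e+01, -2.44353461e+01,  7.17340736e-02,
        5.37607726e-02, -8.14741520e-05]), 'tool_pos': array([ 157.51211727, -500.50008483,  226.20541505]), 'tcp_rot': array([-1.70263927,  1.56964204,  1.74371227]), 'contact_force': array([ 0.43371766, -0.52257194,  0.34535115]), 'moment': array([-0.02957712, -0.04385642,  0.01680202]), 'grip_width': 91.91996370799833}
```

View pics/top.png

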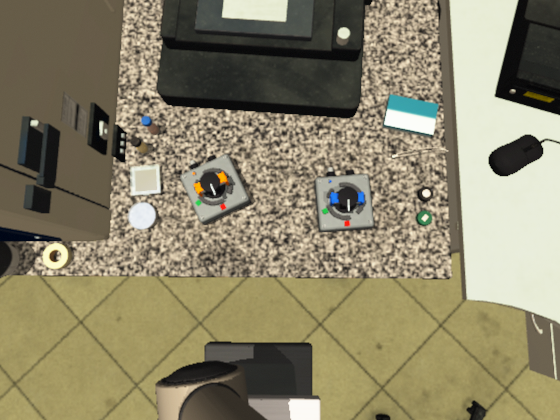

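View pics/scene.png

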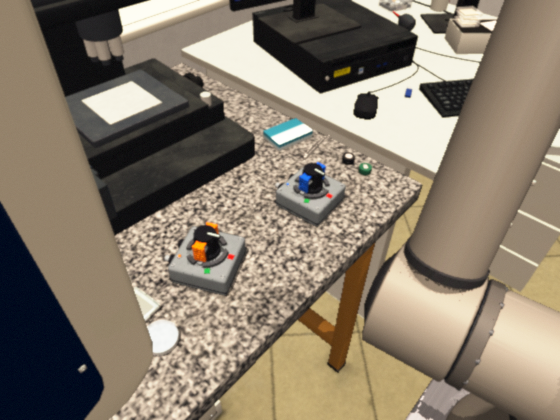

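Top view: the orange-tab box is at about (214,188) and the blue one at (344,202). The orange pointer runs towards the lower right, to the red mark at (222,207); green is at (198,203). I'll enlarge that area and compute positions.

Run:
```python
from h import *
c=dict(np.load('top.npz'))
im=cv2.imread('pics/top.png')[145:230,170:260]
cv2.imwrite('pics/crop.png',cv2.resize(im,None,fx=6.6,fy=6.6,interpolation=cv2.INTER_CUBIC))
for p in[(214,188),(206,216),(270,240)]: print(p,world(c,*p))
h=cv2.cvtColor(c['color'],cv2.COLOR_RGB2HSV)
for nm,lo,hi in(('or',8,22),('blue',105,125)):
    m=cv2.inRange(h,(lo,180,120),(hi,255,255)); m[:150]=0;m[230:]=0;m[:,:175]=0;m[:,390:]=0
    n,l,s,ce=cv2.connectedComponentsWithStats(m)
    for i in range(1,n):
        if s[i,4]>8: print(nm,s[i],ce[i],world(c,*ce[i],z=89).round(1), world(c,*ce[i]).round(1))
```

```text
(214, 188) [550.72019643  47.28148606  94.15050813]
(206, 216) [503.4666557   69.41195045  45.21871084]
(270, 240) [460.53023444 -57.74545382   0.46698315]
or [217 172  11  12  79] [222.36708861 177.34177215] [572.9  32.7  89. ] [573.1  32.9  87.9]
or [194 182  10  14  72] [198.16666667 187.75      ] [552.   78.6  89. ] [551.7  78.3  90.7]
blue [330 192   9  12  73] [333.83561644 197.49315068] [ 535.2 -181.7   89. ] [ 535.1 -181.7   89.4]
blue [358 192   6  11  58] [360.56896552 197.15517241] [ 536.3 -232.7   89. ] [ 536.7 -233.1   86.9]
```

View pics/crop.png

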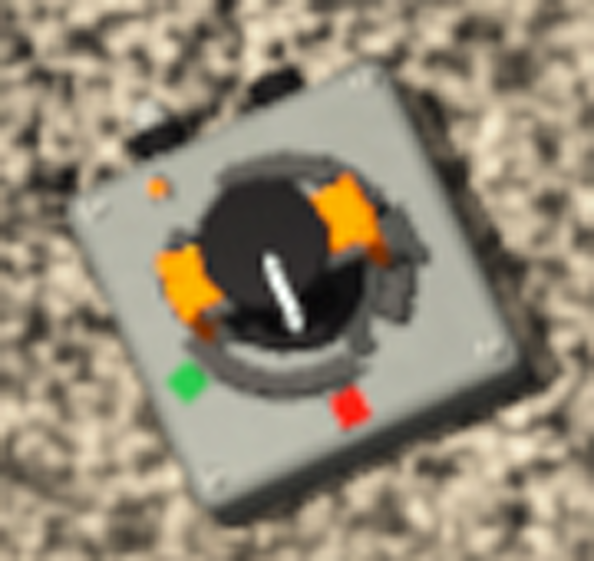

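```bash
cat >> h.py <<'E'
from scipy.spatial.transform import Rotation as Ro
def rel(goal,yawy=None):
    o=bot.get_obs(); R=Ro.from_euler('xyz',o['tcp_rot']).as_matrix()
    d=R.T@(np.array(goal)-o['tool_pos'])
    print('t',o['time'],'pos',o['tool_pos'].round(1),'q',o['joint_positions'].round(3),'F',o['contact_force'].round(1),'M',o['moment'].round(2),'w',o['grip_width'].round(1))
    print('toolx',R[:,0].round(3),'y heading',np.degrees(np.arctan2(R[1,1],R[0,1])).round(2),'shift',(d/1000).round(4))
E
python3 - <<'E'
from h import *
rel([562,55.5,180])
c=dict(np.load('top.npz'))
for p in[(250,90),(250,103),(250,50),(340,30),(343,36),(110,150),(100,100)]: print(p,world(c,*p).round(0))
E
```

```text
Traceback (most recent call last):
  File "h.py", line 16, in rel
    print('t',o['time'],'pos',o['tool_pos'].round(1),'q',o['joint_positions'].round(3),'F',o['contact_force'].round(1),'M',o['moment'].round(2),'w',o['grip_width'].round(1))
                                                                                                                                                    ^^^^^^^^^^^^^^^^^^^^^
AttributeError: 'float' object has no attribute 'round'
```

```bash
sed -i "s/o\['grip_width'\].round(1)/round(o['grip_width'],1)/" h.py
python3 - <<'E'
from h import *
rel([562,55.5,180])
c=dict(np.load('top.npz'))
for p in[(250,90),(250,103),(250,50),(340,30),(343,36),(110,150),(100,100)]: print(p,world(c,*p).round(0))
E
```

```text
t 0.15 pos [ 157.5 -500.5  226.2] q [-1.412  0.343  1.525 -0.     1.275 -0.146] F [ 0.4 -0.5  0.3] M [-0.03 -0.04  0.02] w 91.9
toolx [-0.     0.001 -1.   ] y heading -72.54 shift [ 0.0468 -0.409  -0.5527]
(250, 90) [760. -15.  70.]
(250, 103) [738. -14.  55.]
(250, 50) [817. -18. 127.]
(340, 30) [ 850. -190.  143.]
(343, 36) [ 837. -196.  144.]
(110, 150) [626. 255.  88.]
(100, 100) [702. 253. 154.]
```

Call:
{"method": "step_arm", "body": {"targets": [[[0, -0.015, -0.02, -1], [0, -0.036, -0.049, -2], [0, -0.06, -0.081, -3], [0, -0.084, -0.113, -4], [0, -0.108, -0.146, -5]]]}}

```text
time: 0.57
tool_pos: [264.8, -352.0, 226.1]
tcp_rot: [-1.764, 1.569, 1.769]
contact_force: [0.4, -1.1, 0.5]
grip_width: 91.8
```

Call:
{"method": "step_arm", "body": {"targets": [[[0, -0.024, -0.032, 0], [0, -0.048, -0.064, 0], [0, -0.072, -0.096, 0], [0, -0.096, -0.128, 0], [0, -0.12, -0.16, 0]]]}}

```text
time: 0.98
tool_pos: [367.3, -178.2, 226.4]
tcp_rot: [-1.808, 1.569, 1.725]
contact_force: [2.0, -0.5, 0.7]
grip_width: 91.9
```

```bash
python3 -c "
from h import *
rel([562,55.5,180])"
```

```text
t 0.9833 pos [ 367.3 -178.2  226.4] q [-6.410e-01  1.270e-01  1.814e+00  1.000e-03  1.202e+00  5.380e-01] F [ 2.  -0.5  0.7] M [-0.04 -0.   -0.03] w 91.9
toolx [-0.     0.002 -1.   ] y heading -67.57 shift [ 0.0467 -0.1416 -0.2691]
```

Call:
{"method": "step_arm", "body": {"targets": [[[0.008, -0.019, -0.036, -1], [0.016, -0.037, -0.071, -2], [0.024, -0.055, -0.105, -2], [0.032, -0.073, -0.139, -2], [0.04, -0.091, -0.173, -2]]]}}

```text
time: 1.4
tool_pos: [493.2, -26.0, 186.1]
tcp_rot: [-1.713, 1.569, 1.855]
contact_force: [1.3, -0.8, 0.7]
grip_width: 91.9
```

Call:
{"method": "step_arm", "body": {"targets": [[[0.002, -0.018, -0.034, 0], [0.004, -0.034, -0.066, 0], [0.006, -0.046, -0.086, 0], [0.007, -0.05, -0.096, 0], [0.007, -0.05, -0.096, 0]]]}}

```text
time: 1.82
tool_pos: [560.5, 60.8, 178.3]
tcp_rot: [-1.352, 1.569, 2.219]
contact_force: [-0.4, -0.9, 0.7]
grip_width: 91.8
```

```bash
python3 -c "
from h import *
cap('wrist','w1');cap('top','t1');rel([562,55.5,61])"
```

```text
t 1.9167 pos [559.3  58.7 178.8] q [-3.200e-02  4.520e-01  1.491e+00  1.000e-03  1.200e+00  1.111e+00] F [-0.1 -0.3  0.5] M [-0.06 -0.05  0.01] w 91.7
toolx [-0.002  0.001 -1.   ] y heading -65.52 shift [ 0.1178  0.0042 -0.0013]
```

View pics/w1.png

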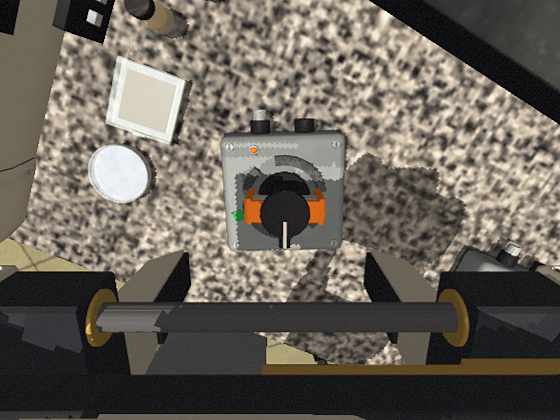

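The wrist view has the orange tabs level at about (253,210) and (318,210), with the pointer straight down at (285,235). Next I'll get their positions by segmentation.

Run:
```python
from h import *
c=dict(np.load('w1.npz'))
h=cv2.cvtColor(c['color'],cv2.COLOR_RGB2HSV)
m=cv2.inRange(h,(5,180,120),(22,255,255)); m[:185]=0;m[260:]=0
n,l,s,ce=cv2.connectedComponentsWithStats(m)
P=[]
for i in range(1,n):
    if s[i,4]>30:
        ys,xs=np.where(l==i)
        W=np.array([world(c,x,y) for x,y in zip(xs,ys)]); W=W[(W[:,2]>84)&(W[:,2]<95)]
        print(s[i],ce[i].round(1),len(W),W.mean(0).round(1)); P.append(W.mean(0))
for p in((285,223),(286,246),(285,235)): print(world(c,*p,z=96 if p[1]<230 else 93).round(1), world(c,*p).round(1))
d=(P[1]-P[0]);print((P[0]+P[1])/2,np.linalg.norm(d),np.degrees(np.arctan2(d[1],d[0])))
rel([*((P[0]+P[1])/2)[:2],61])
```

```text
[244 188  19  36 422] [251.8 209. ] 369 [555.7  80.1  88.6]
[307 189  18  36 408] [316.9 209.4] 373 [576.2  33.9  88.5]
[559.3  53.5  96. ] [559.2  53.4  95.6]
[541.1  44.1  93. ] [542.4  44.8  96.3]
[549.3  48.8  93. ] [550.3  49.3  95.8]
[565.93466081  57.00684329  88.56752116] 50.52673234178762 -65.97843564684446
t 1.9167 pos [559.3  58.7 178.8] q [-3.200e-02  4.520e-01  1.491e+00  1.000e-03  1.200e+00  1.111e+00] F [-0.1 -0.3  0.5] M [-0.06 -0.05  0.01] w 91.7
toolx [-0.002  0.001 -1.   ] y heading -65.52 shift [ 0.1178  0.0045 -0.0055]
```

Call:
{"method": "step_arm", "body": {"targets": [[[0.005, 0.002, -0.001, 0], [0.015, 0.003, -0.003, 0], [0.03, 0.004, -0.0035, 0], [0.045, 0.004, -0.0035, 0], [0.06, 0.004, -0.0035, 0]]]}}

```text
time: 2.33
tool_pos: [563.5, 55.2, 117.6]
tcp_rot: [-0.822, 1.569, 2.745]
contact_force: [0.2, -1.0, -0.9]
grip_width: 92.0
```

```bash
python3 -c "
from h import *
rel([564.2,56.3,61])"
```

```text
t 2.3333 pos [563.5  55.2 117.6] q [-3.800e-02  5.230e-01  1.557e+00  1.000e-03  1.064e+00  1.107e+00] F [ 0.2 -1.  -0.9] M [-0.01 -0.01 -0.02] w 92.0
toolx [-0.002  0.001 -1.   ] y heading -65.63 shift [ 0.0566 -0.0006 -0.0011]
```

Call:
{"method": "step_arm", "body": {"targets": [[[0.014, -0.0005, -0.001, 0], [0.03, -0.0005, -0.001, 0], [0.045, -0.0005, -0.001, 0], [0.054, -0.0005, -0.001, 0], [0.0565, -0.0005, -0.001, 0]]]}}

```text
time: 2.75
tool_pos: [562.7, 55.3, 59.2]
tcp_rot: [-0.592, 1.565, 2.973]
contact_force: [-0.8, 0.4, 0.2]
grip_width: 91.9
```

Call:
{"method": "step_arm", "body": {"targets": [[[0, 0, 0, 0], [0, 0, 0, 0], [0, 0, 0, 0], [0, 0, 0, 0], [0, 0, 0, 0]]]}}

```text
time: 3.17
tool_pos: [563.1, 55.3, 59.9]
tcp_rot: [-0.629, 1.566, 2.936]
contact_force: [0.4, 0.1, 0.0]
grip_width: 91.9
```

Run:
```python
from h import *
cap('wrist','w2'); cap('scene','s2')
a=cv2.imread('pics/w2.png')[150:,100:470]; b=cv2.imread('pics/s2.png')[150:330,110:310]
b=cv2.resize(b,(400,360)); a=cv2.resize(a,(400,292))
v=np.zeros((360,800,3),np.uint8); v[:292,:400]=a; v[:,400:]=b
cv2.imwrite('pics/v2.png',v)
rel([564.2,56.3,61])
```

```text
t 3.2667 pos [562.9  55.3  59.6] q [-3.800e-02  5.980e-01  1.612e+00  1.000e-03  9.370e-01  1.108e+00] F [-0.3 -0.8 -0.4] M [ 0.06 -0.02  0.01] w 91.8
toolx [-0.005  0.001 -1.   ] y heading -65.7 shift [-0.0014 -0.0004 -0.0015]
```

View pics/v2.png

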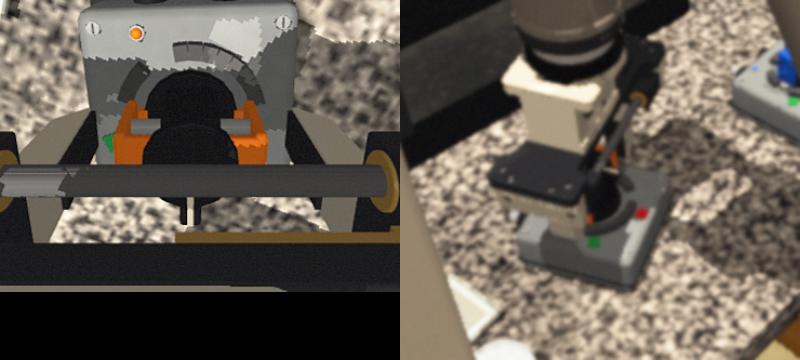

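The fingers stand evenly either side of the orange tabs (tab centre x≈191, finger centre x≈190 in the left half). Next I'll pinch.

Call:
{"method": "step_arm", "body": {"targets": [[[0, 0, 0, 0], [0, 0, 0, 0], [0, 0, 0, 0], [0, 0, 0, 0], [0, 0, 0, 0]]], "jaw": 0.55}}

```text
time: 3.68
tool_pos: [563.0, 55.4, 59.6]
tcp_rot: [-0.619, 1.566, 2.947]
contact_force: [-0.8, 0.2, -0.1]
grip_width: 62.9
```

Call:
{"method": "step_arm", "body": {"targets": [[[0, 0, 0, 0], [0, 0, 0, 0], [0, 0, 0, 0], [0, 0, 0, 0], [0, 0, 0, 0]]]}}

```text
time: 4.1
tool_pos: [562.8, 55.6, 59.7]
tcp_rot: [-0.683, 1.566, 2.883]
contact_force: [-1.3, 2.3, 3.4]
grip_width: 41.3
```

```bash
python3 -c "
from h import *
rel([564.2,56.3,61])"
```

```text
t 4.1 pos [562.8  55.6  59.7] q [-3.800e-02  5.980e-01  1.612e+00  1.000e-03  9.370e-01  1.108e+00] F [-1.3  2.3  3.4] M [0.25 0.23 0.04] w 41.3
toolx [-0.005  0.001 -1.   ] y heading -65.7 shift [-0.0013 -0.0001 -0.0015]
```

Both tabs are fully in (41.3 mm opening, small side force). Now I'll turn clockwise.

Call:
{"method": "step_arm", "body": {"targets": [[[0, 0, 0, 3], [0, 0, 0, 8], [0, 0, 0, 13], [0, 0, 0, 18], [0, 0, 0, 22]]]}}

```text
time: 4.52
tool_pos: [562.7, 56.4, 59.8]
tcp_rot: [-0.47, 1.565, 2.708]
contact_force: [-1.2, 5.0, 2.5]
grip_width: 41.4
```

```bash
python3 -c "
from h import *
rel([562.8,55.6,59.7])"
```

```text
t 4.5167 pos [562.7  56.4  59.8] q [-0.037  0.597  1.612  0.003  0.938  1.496] F [-1.2  5.   2.5] M [0.81 0.18 0.08] w 41.4
toolx [-0.005  0.002 -1.   ] y heading -87.95 shift [ 0.0001  0.0008 -0.0001]
```

Call:
{"method": "step_arm", "body": {"targets": [[[0, 0, 0, 5], [0, 0, 0, 10], [0, 0, 0, 15], [0, 0, 0, 20], [0, 0, 0, 25]]]}}

```text
time: 4.93
tool_pos: [562.8, 57.2, 59.8]
tcp_rot: [-0.261, 1.565, 2.476]
contact_force: [0.3, 4.6, 0.0]
grip_width: 41.8
```

Call:
{"method": "step_arm", "body": {"targets": [[[0, 0, 0, 3], [0, 0, 0, 6], [0, 0, 0, 9], [0, 0, 0, 12], [0, 0, 0, 14]]]}}

```text
time: 5.35
tool_pos: [563.1, 57.7, 59.8]
tcp_rot: [-0.188, 1.565, 2.302]
contact_force: [0.6, 1.4, -0.1]
grip_width: 41.5
```

```bash
python3 -c "
from h import *
rel([562.8,55.6,59.7])"
```

```text
t 5.35 pos [563.1  57.7  59.8] q [-0.036  0.598  1.611  0.005  0.937  2.184] F [ 0.6  1.4 -0.1] M [ 0.58 -0.1   0.08] w 41.5
toolx [-0.004  0.004 -1.   ] y heading -127.35 shift [ 0.0001  0.0019 -0.001 ]
```

Call:
{"method": "step_arm", "body": {"targets": [[[0, 0, 0, 1.5], [0, 0, 0, 3], [0, 0, 0, 4.5], [0, 0, 0, 5], [0, 0, 0, 5]]]}}

```text
time: 5.77
tool_pos: [563.2, 57.9, 59.8]
tcp_rot: [-0.159, 1.565, 2.243]
contact_force: [-0.4, 1.3, -0.2]
grip_width: 41.6
```

```bash
python3 -c "
from h import *
rel([562.8,55.6,59.7])"
```

```text
t 5.7667 pos [563.2  57.9  59.8] q [-0.035  0.598  1.611  0.006  0.936  2.271] F [-0.4  1.3 -0.2] M [ 0.34 -0.05  0.09] w 41.6
toolx [-0.004  0.005 -1.   ] y heading -132.34 shift [ 0.0001  0.002  -0.0012]
```

Call:
{"method": "step_arm", "body": {"targets": [[[0, 0, 0, 1], [0, 0, 0, 2], [0, 0, 0, 3], [0, 0, 0, 3], [0, 0, 0, 3]]]}}

```text
time: 6.18
tool_pos: [563.1, 58.1, 59.9]
tcp_rot: [-0.081, 1.565, 2.271]
contact_force: [-0.7, 1.7, 1.7]
grip_width: 41.7
```

```bash
python3 -c "
from h import *
rel([562.8,55.6,59.7])"
```

```text
t 6.1833 pos [563.1  58.1  59.9] q [-0.035  0.597  1.611  0.006  0.937  2.323] F [-0.7  1.7  1.7] M [0.51 0.1  0.76] w 41.7
toolx [-0.004  0.005 -1.   ] y heading -135.29 shift [ 0.0002  0.0019 -0.0015]
```

The moment about the axis rose from 0.09 to 0.76 N m, so the knob is at its hard stop. I'll release and rise.

Call:
{"method": "step_arm", "body": {"targets": [[[0, 0, 0, -0.5], [0, 0, 0, -0.5], [0, 0, 0, -0.5], [0, 0, 0, -0.5], [0, 0, 0, -0.5]]], "jaw": 0}}

```text
time: 6.6
tool_pos: [563.2, 57.9, 59.8]
tcp_rot: [-0.096, 1.565, 2.263]
contact_force: [-0.3, 0.4, 0.5]
grip_width: 70.0
```

Call:
{"method": "step_arm", "body": {"targets": [[[0, 0, 0, 0], [0, 0, 0, 0], [0, 0, 0, 0], [0, 0, 0, 0], [0, 0, 0, 0]]]}}

```text
time: 7.02
tool_pos: [563.2, 57.8, 59.8]
tcp_rot: [-0.098, 1.565, 2.261]
contact_force: [-0.6, 0.8, 0.3]
grip_width: 91.7
```

Call:
{"method": "step_arm", "body": {"targets": [[[0, 0, 0, 0], [-0.005, 0, 0, 0], [-0.015, 0, 0, 0], [-0.03, 0, 0, 0], [-0.05, 0, 0, 0]]]}}

```text
time: 7.43
tool_pos: [562.8, 57.6, 110.2]
tcp_rot: [0.099, 1.563, 2.458]
contact_force: [0.1, -0.3, -0.2]
grip_width: 92.1
```

Call:
{"method": "step_arm", "body": {"targets": [[[-0.02, 0, 0, 0], [-0.04, 0, 0, 0], [-0.06, 0, 0, 0], [-0.07, 0, 0, 0], [-0.07, 0, 0, 0]]]}}

```text
time: 7.85
tool_pos: [564.6, 57.3, 183.4]
tcp_rot: [-0.825, 1.566, 1.534]
contact_force: [0.3, 0.2, 0.5]
grip_width: 91.6
```

Run:
```python
from h import *
c=cap('wrist','w3'); cap('top','t3')
rel([562.8,55.6,59.7])
h=cv2.cvtColor(c['color'],cv2.COLOR_RGB2HSV)
m=cv2.inRange(h,(5,180,120),(22,255,255)); m[:150]=0
n,l,s,ce=cv2.connectedComponentsWithStats(m);P=[]
for i in range(1,n):
    if 30<s[i,4]<1500:
        ys,xs=np.where(l==i)
        W=np.array([world(c,x,y) for x,y in zip(xs,ys)]); W=W[(W[:,2]>84)&(W[:,2]<95)]
        if len(W): print(s[i],ce[i].round(1),len(W),W.mean(0).round(1)); P.append(W.mean(0))
if len(P)==2:
    d=P[1]-P[0];print((P[0]+P[1])/2,np.linalg.norm(d),np.degrees(np.arctan2(d[1],d[0])))
```

```text
t 7.95 pos [562.9  57.3 180.1] q [-0.037  0.459  1.476  0.005  1.212  2.315] F [-0.7  1.1 -0.6] M [ 0.1   0.06 -0.08] w 91.7
toolx [-0.006  0.005 -1.   ] y heading -134.84 shift [ 0.1203  0.0012 -0.002 ]
[299 187  20  35 423] [309.7 206.7] 370 [548.9  37.3  88.5]
[239 189  17  36 381] [245.9 208. ] 321 [583.6  73.9  88.8]
[566.23891688  55.61118466  88.64693987] 50.42728909226216 46.59337929361637
```

View pics/w3.png

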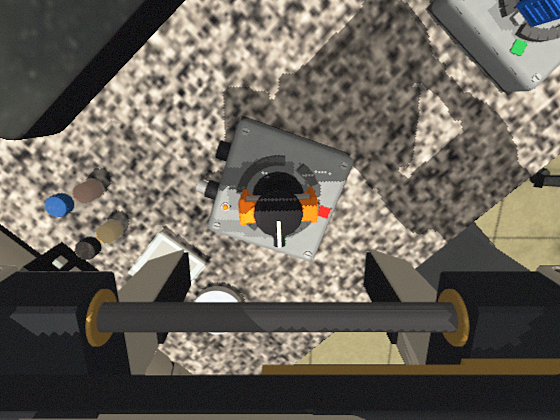

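The tabs are at about (246,208) and (310,207), back to their rest spacing (50.4 mm against 50.5 before), and turned 67.4° clockwise. I'll check the blue knob, then hand in.

Run:
```python
from h import *
for f in('top','t3'):
    c=dict(np.load(f+'.npz'))
    m=cv2.inRange(cv2.cvtColor(c['color'],cv2.COLOR_RGB2HSV),(105,180,120),(125,255,255)); m[:150]=0;m[230:]=0;m[:,:300]=0;m[:,390:]=0
    n,l,s,ce=cv2.connectedComponentsWithStats(m); print(f,[ce[i].round(1) for i in range(1,n) if s[i,4]>8])
a=np.load('top.npz')['color'].astype(int)[170:235,312:378];b=np.load('t3.npz')['color'].astype(int)[170:235,312:378];print(np.abs(a-b).mean())
print(bot.close_job())
```

```text
top [array([333.8, 197.5]), array([360.6, 197.2])]
t3 [array([333.8, 197.6]), array([360.6, 197.2])]
9.661460761460761
the job is handed in; nothing more can be done
None
```

The laser knob (orange tabs) is turned clockwise to its hard stop on the green side and released, and the job is handed in. It took about 8 s of the 38 s allowed.

- **Pinch:** both tabs went fully in, with a finger opening of 41–42 mm, and stayed in for the whole turn.
- **Turn:** the moment about the knob's axis rose from 0.09 to 0.76 N m at the end, which showed the stop had been reached.
- **Release:** afterwards the tab spacing was back to its rest value (50.4 mm, against 50.5 mm before).
- **Final angle:** the camera measured 67.4° turned from the red side. That fits the 69° stop, since the knob could start up to 4.6° in. I did not see the green mark in the last picture, as it was probably hidden under the pointer.
- **Blue knob:** its tabs are at the same pixels as before, to within 0.1. The picture of that area changed somewhat overall (mean difference about 10 of 255), probably from shadow. I did not look into it further.
- **Arm:** it is clear of everything, about 180 mm above the table. Forces stayed below about 6 N in every reading.

The knob position from the top and wrist cameras differed by about 4 mm. I used a point between the two, and the side force while pinching stayed small.

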